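# Clear the mounting plate and snap its cover cap on

## Robot

A 6-joint arm with a two-finger parallel gripper is mounted at the origin on a cart in front of the work surface, level with it; the furniture and walls round the work are solid. World frame = base frame: x ahead of the robot, y to its left, z up, the work surface at z = 0. Lengths are in m, angles in rad, forces in N, time in s.
With the tool pointing down it reaches from about 0.375 to 0.975 m from the base axis. Payload 3.8 kg.
Tool frame: the origin (TCP) lies between the finger pads, 19 mm behind the fingertips; this is the grasp point; z points along the fingers, y is the line along which they close (so a half turn about z gives the same grasp; the last joint's range is limited). The gripper opens to 85 mm and grips with 20 to 120 N. Pads are 22 mm wide; open, the fingers measure 114 mm over their backs; the gripper's body (76 mm by 85 mm) begins 54 mm behind the grasp point. The pads swing forward as they close: fully open they stand 13 mm farther back than shut.
Start: joints at [-1.158, 0.264, 1.604, -0, 1.274, -0.037], TCP at [0.293, -0.608, 0.25] pointing down, gripper open.
Joint ranges: [-2.63, 2.63], [-0.94, 2.18], [0.31, 2.57], [-1.31, 4.45], [0, 2.66], [-2.55, 2.55]. Speed limits (rad/s): [2.57, 2.57, 3.14, 3.14, 3.14, 3.14].

## Interface

Orientations are given as a rotation vector (axis times angle).
In Python, from workcell import status, read_camera, workorder, masks_of gives the robot as it stands.
- The arm moves only by the tool drive_tool, never from a script. Its argument "rows" is a list of rows, each a list of 7 numbers: the turn, a rotation vector about the tool's x, y, z in degrees, then the shift along the tool's x, y, z in m, then the opening, from 0 (shut) to 1 (fully open). In form: [[ax, ay, az, tx, ty, tz, claw], ...]. A call has 1 to 8 rows; each row shifts and turns the commanded pose from where the row before left it, along the tool's axes as they then stand; what a row does not reach is not made up. A row lasts 1/12 s, in which the tool goes at most 41.7 mm and 7.16 degrees, less where a joint would pass 70% of its speed; a pose out of reach is approached as far as the arm can. A call is refused whole if a number of a shift passes 0.0417 or a number of a turn 7.16, either way. A call with a gripper value outside its range is refused whole. The fingers move at their own pace and stop on an object; "force" is the grip in N (left out, the last holds). Time passes only in rows, so rows that do not move let the fingers close. It gives the time, the measured TCP pose, the force, the opening and the grip force at its end, in the units of the state.
- status.read_state(): the state, without advancing time (a new reading comes with each control period).
- read_camera(name): name is "side" or "top"; returns a dict with "color" (420x560x3 uint8, red, green, blue), "intrinsics" (3x3 intrinsics, pixels), "world_from_camera" (4x4, takes a point from camera to world coordinates). Camera axes: x right, y up, looking along -z (the intrinsics and any distortion apply to the point x, -y, -z); pixel columns grow to the right and rows downward; lengths in m; the calibration is good to about 2 mm. A picture is of the moment at which its call begins. There is no depth.
- workorder.finish_job(): hands the job in; it is judged then, once.
Trained networks look in a picture, given as the dict that the camera call returned (one of the last four; its "shot" number tells which), for a name from the list of things; names that differ only in an ending like _2 or _b are one class to them, and where a whole thing is asked for, a point or a joint stands for the part that bears it (a point fixed in the world has none). Each returns a list of dicts, best first, with "score" (0 to 1); they miss things now and then, are a little off and sometimes report something else, mostly with a low value. They report only what shows in the picture. A call takes as long as a camera call. They do not tell look-alikes from the thing itself.
- masks_of(picture, name): "mask" (420x560 bool, what is visible of it) and "bbox" ([left, top, right, bottom] in pixels, round what is visible of it).
The state is a dict: "time": time; "q": joint angles; "joint_vel": joint speeds; "joint_torque": joint torques, N m; "tool_pos": TCP position; "tcp_rot": TCP orientation; "wrist_force": force on the tool from outside, world axes, zero at the start; "torque": the same for the moment, N m; "width": opening from 0.0 (shut) to 1.0 (fully open); "grip_force": force on a finger pad.
Only numpy, scipy, OpenCV 4.12 (cv2) and the standard library are available. Lean on these libraries where they do the work, as an engineer would, in place of code of your own. Each camera call takes 0.05 s, during which the arm holds its last target. There are 200 camera calls.

## Task

Hold the orange scraper and wipe the three wooden chips off the round metal mounting plate onto the worktop, keeping the fingers off the chips, then set the scraper aside on the worktop away from the plate. Pick up the white cover cap and press it straight down onto the plate's stud until it clicks and sits flush on the plate, and keep pressing after the click: the job finishes with the gripper still holding the cap and pressing it down firmly. Leave the jam jar, the spice jar and the espresso cup undisturbed.

Things in the scene. Friction and masses are not known exactly. Their poses are not given: they have to be found in the camera images.
- plate: round metal mounting plate fixed to the worktop, 130 mm across, 4 mm thick; origin at the centre of its underside, z up. A dark steel snap stud stands at its centre. The chips lie on the plate's -x side; two flush screw heads mark its +x side. Its yaw varies by up to 0.5 rad either way
- stud_tip (a point): top centre of the stud, 31 mm above the worktop. Stud 20 mm thick, coned to 10 mm over the last 5 mm. Three sprung rounded steel catches stick out of it to 15 mm from its axis, centred 18 mm above the worktop; they yield inwards over 3 mm and spring back. The stud is fixed and upright, on the plate's axis
- cap: white plastic top-hat cover cap with a blue dot on top, about 80 g, standing on its flange; round, origin at the centre of the flange's underside, z up. Flange 64 mm across, 6 mm thick; crown (the part to grip) 40 mm across, from the flange up to 35 mm. Fully home, its underside lies on the plate, 4 mm above the worktop
- cap_lip (a point): on the cap's axis, 3.5 mm above its underside: centre of the inner lip (24 mm bore, 4 mm high) that snaps past the catches. The cap is hollow, 30 mm deep. Resting on the catches its underside is about 23 mm above the worktop; pressed from there the resistance rises to roughly 8 to 14 N, drops at the click (the catches even pull the cap down), and rises again on the plate
- scraper: orange scraper block with a black rubber foot, standing upright, 100 g; origin at the centre of its underside, z up. Foot 60 mm wide along its x, 22 mm thick along its y, 14 mm high; above it a grip 56 mm wide (x) and 16 mm thick (y) up to 52 mm. Wipe in the direction of its y
- chip0: loose wooden chip, a rounded block 16 x 12 x 10 mm (x, y, z), 12 g; origin at the centre of its underside, z up. At the start it lies flat on the plate, one of a row of three along the plate's y, about 31 mm to the -x side of the stud axis (the light one at the -y end)
- chip1: loose wooden chip, a rounded block 16 x 12 x 10 mm (x, y, z), 12 g; origin at the centre of its underside, z up. At the start it lies flat on the plate, one of a row of three along the plate's y, about 31 mm to the -x side of the stud axis (the darker one in the middle)
- chip2: loose wooden chip, a rounded block 16 x 12 x 10 mm (x, y, z), 12 g; origin at the centre of its underside, z up. At the start it lies flat on the plate, one of a row of three along the plate's y, about 31 mm to the -x side of the stud axis (the light one at the +y end)
- jam_jar: bystander: jam jar with a pale lid, 72 mm across, 102 mm high, behind the work; origin at the centre of its underside
- spice_jar: bystander: spice jar with a red cap, 42 mm across, 101 mm high, behind the work; origin at the centre of its underside
- espresso_cup: bystander: small white cup with a handle, 63 x 87 x 52 mm, behind the work; origin under its centre
There are look-alikes about, which are no part of the job. Of the things that look like the scraper, take the one that is farthest to the robot's left at the start.

How it is judged:
On the way, in this order (a step that is already met when the one before it is completed fails the run):
1. the three chips are off the plate while the gripper holds the scraper (horizontal distance between each of chip0, chip1, chip2 and plate above 0.069 m and contact force between the fingers and scraper above 1 N), for 0.1 s.
2. the scraper has been set aside on the worktop and the cap is lifted in the gripper (horizontal distance between scraper and plate above 0.09 m and height (world z) of scraper below 0.03 m and contact force between the fingers and scraper below 0.2 N and height (world z) of cap above 0.03 m and contact force between the fingers and cap above 1 N), for 0.1 s.
3. the cap has snapped past the catches and is being pressed onto the plate (z of cap in the frame of plate between 0 and 0.0055 m and horizontal distance between cap and plate below 0.004 m and angle between cap's own z axis and vertical below 0.08 rad and z of the grasp point in the frame of cap below 0.05 m and contact force between the fingers and cap above 3 N and contact force between cap and plate above 4 N), for 0.3 s.
At the end, for the whole second after the job is handed in: Cap home on the plate (within 1.5 mm in height, 4 mm sideways, tilt under 0.08 rad), gripped round the crown (TCP under 50 mm above its underside), bearing down with over 4 N; chips over 69 mm from the stud axis; scraper released on the worktop, over 90 mm from the axis, below 30 mm (all of step 3 and horizontal distance between each of chip0, chip1, chip2 and plate above 0.069 m and horizontal distance between scraper and plate above 0.09 m and height (world z) of scraper below 0.03 m and contact force between the fingers and scraper below 0.2 N); the arm keeps its last pose, push and grip.
It fails at once if the fingers touch a chip (contact force between the fingers and chip0 above 0.5 N or contact force between the fingers and chip1 above 0.5 N or contact force between the fingers and chip2 above 0.5 N).
It fails at once if the jam jar is disturbed (moved over 20 mm or tipped) (distance of jam_jar from where it was at the start of the episode above 0.02 m or angle between jam_jar's own z axis and vertical above 0.3 rad).
It fails at once if the spice jar is disturbed (moved over 20 mm or tipped) (distance of spice_jar from where it was at the start of the episode above 0.02 m or angle between spice_jar's own z axis and vertical above 0.3 rad).
It fails at once if the espresso cup is disturbed (moved over 20 mm or tipped) (distance of espresso_cup from where it was at the start of the episode above 0.02 m or angle between espresso_cup's own z axis and vertical above 0.3 rad).
It also fails if it takes over 72 s, if anything falls off the work surface, if the arm or the gripper's body presses on something with over 40 N, if the wrist force passes 120 N, or if a joint passes its speed limit or range.

## Working session

There is one attempt and no reset: what is moved stays moved. The work goes in short steps, Python scripts to look and compute and a tool call to move; the robot and the scene stay as the last step left them, time stands still between calls to the robot, and variables do not carry over. Pictures are saved under pics/ and viewed, at most 10 in all, crops included, and the job is handed in when it is done.

Besides the shell and the picture viewer there is one more tool, called after "Emit:" as name(argument=value, ...) on one line, values as JSON. drive_tool: Moves the arm, as the interface text tells. Its arguments: {"type":"object","properties":{"rows":{"type":"array"},"force":{"type":"number"}},"required":["rows"]}

```bash
mkdir -p pics; ls; cat > h.py <<'E'
import numpy as np, cv2
from workcell import status, read_camera, workorder, masks_of
def ray(p,uv):
    K=p["intrinsics"];T=p["world_from_camera"]
    d=np.linalg.inv(K)@np.array([uv[0],uv[1],1.]);d=np.array([d[0],-d[1],-d[2]])
    return T[:3,3],T[:3,:3]@d
def onz(p,uv,z):
    o,d=ray(p,uv);return o+d*(z-o[2])/d[2]
def proj(p,X):
    T=p["world_from_camera"];c=T[:3,:3].T@(np.array(X)-T[:3,3]);c=np.array([c[0],-c[1],-c[2]]);u=p["intrinsics"]@c;return u[:2]/u[2]
def tri(p1,a,p2,b):
    o1,d1=ray(p1,a);o2,d2=ray(p2,b)
    s=np.linalg.lstsq(np.c_[d1,-d2],o2-o1,rcond=None)[0]
    x,y=o1+s[0]*d1,o2+s[1]*d2;return (x+y)/2,np.linalg.norm(x-y)
E
python3 - <<'E'
from h import *
P={n:read_camera(n) for n in("top","side")}
for n,p in P.items():
    cv2.imwrite(f"pics/{n}0.png",cv2.cvtColor(p["color"],cv2.COLOR_RGB2BGR))
    print(n,p["world_from_camera"].round(3).tolist(),p["intrinsics"].round(1).tolist(),p.keys())
    for k in "plate cap scraper chip0 chip1 chip2 jam_jar spice_jar espresso_cup".split():
        for m in masks_of(p,k):
            ys,xs=np.nonzero(m["mask"]);c=(xs.mean(),ys.mean())
            print(k,round(m["score"],2),np.round(m["bbox"],0).tolist(),np.round(c,1),onz(p,c,0).round(3))
print(status.read_state())
E
```

```text
pics
top [[0.014, 0.987, -0.163, 0.216], [-1.0, 0.012, -0.015, -0.052], [-0.013, 0.163, 0.987, 1.5], [0.0, 0.0, 0.0, 1.0]] [[527.6, 0.0, 285.7], [0.0, 527.6, 208.2], [0.0, 0.0, 1.0]] dict_keys(['color', 'intrinsics', 'world_from_camera', 'shot'])
cap 0.85 [157.0, 205.0, 183.0, 226.0] [170.4 216.5] [0.435 0.303 0.   ]
scraper 0.72 [395.0, 207.0, 416.0, 224.0] [405.5 214.9] [ 0.448 -0.372  0.   ]
scraper 0.7 [387.0, 276.0, 414.0, 291.0] [397.9 284.1] [ 0.251 -0.347  0.   ]
scraper 0.68 [422.0, 235.0, 429.0, 257.0] [426.  244.6] [ 0.363 -0.429  0.   ]
scraper 0.65 [365.0, 200.0, 378.0, 222.0] [371.6 208.4] [ 0.465 -0.276  0.   ]
jam_jar 0.78 [153.0, 120.0, 183.0, 151.0] [167.6 134.7] [0.679 0.324 0.   ]
jam_jar 0.15 [246.0, 172.0, 295.0, 216.0] [270.7 192.9] [0.507 0.016 0.   ]
spice_jar 0.57 [209.0, 126.0, 223.0, 155.0] [214.8 140.2] [0.664 0.183 0.   ]
espresso_cup 0.67 [330.0, 140.0, 358.0, 165.0] [346.4 150.3] [ 0.637 -0.204  0.   ]
side [[-0.985, 0.043, -0.17, 0.211], [-0.174, -0.345, 0.922, 1.252], [-0.019, 0.938, 0.347, 0.539], [0.0, 0.0, 0.0, 1.0]] [[475.4, 0.0, 276.9], [0.0, 47
[... 1214 characters left out ...]
[ 0.655 -0.298  0.   ]
{'time': 1.0, 'q': array([-1.15790792e+00,  2.63877531e-01,  1.60401727e+00,  5.91273596e-06,
        1.27371858e+00, -3.69094422e-02]), 'joint_vel': array([-0.00073175,  0.0013446 , -0.00063729,  0.00154749, -0.0012228 ,
        0.00118958]), 'joint_torque': array([-6.64598265e-04, -5.15090311e+01, -3.67740154e+01, -1.09347125e-04,
        9.20393322e-04,  2.14488693e-06]), 'tool_pos': array([ 0.29346526, -0.60784593,  0.24998553]), 'tcp_rot': array([-3.06245656e+00, -7.00592344e-01, -2.63972509e-06]), 'wrist_force': array([ 0.30582354, -0.34606802, -1.13504515]), 'torque': array([-0.02611885, -0.02169372,  0.00800727]), 'grip_force': 0.0, 'width': 0.9985751444499756}
```

```bash
python3 - <<'E'
import cv2,numpy as np
a=cv2.imread("pics/top0.png")[110:310,140:440];b=cv2.imread("pics/side0.png")
cv2.imwrite("pics/t1.png",cv2.resize(a,(798,532),interpolation=cv2.INTER_CUBIC))
cv2.imwrite("pics/s1.png",cv2.resize(b[140:290,130:370],(800,500),interpolation=cv2.INTER_CUBIC))
E
```

```text
(no output)
```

View pics/t1.png

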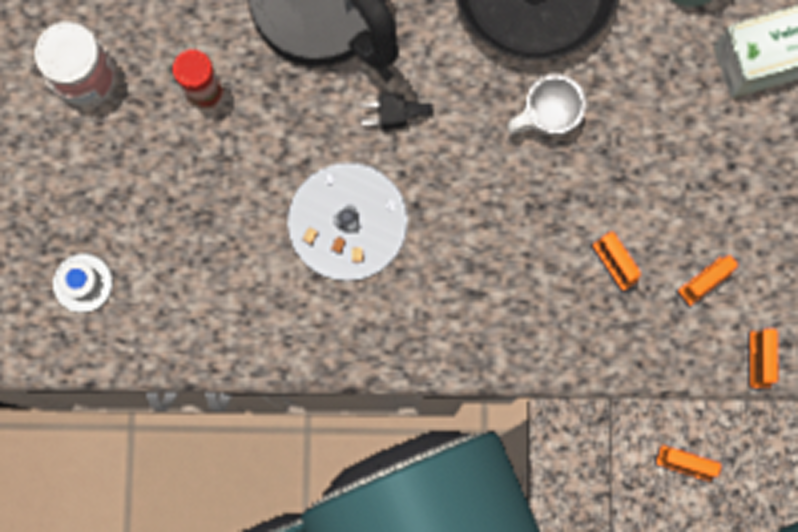

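View pics/s1.png

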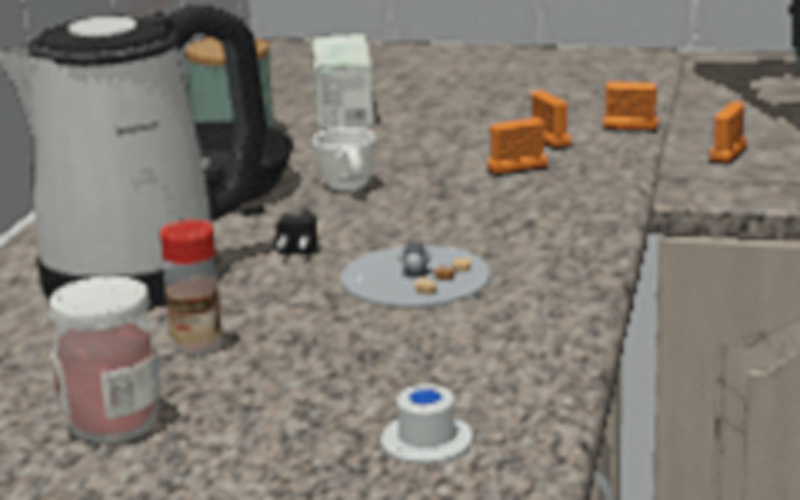

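```bash
cat > fit.py <<'E'
from h import *
from scipy.optimize import minimize
def cyl(r,z0,z1):
    t=np.linspace(0,2*np.pi,32,endpoint=False);return np.array([[r*np.cos(a),r*np.sin(a),z] for a in t for z in(z0,z1)])
def box(x,y,z0,z1): return np.array([[i*x/2,j*y/2,k] for i in(-1,1) for j in(-1,1) for k in(z0,z1)])
MOD={"scraper":[box(.06,.022,0,.014),box(.056,.016,.014,.052)],"cap":[cyl(.032,0,.006),cyl(.02,.006,.035)],"plate":[cyl(.065,0,.004)]}
S=8
def render(p,parts,pose,bb):
    x,y,z,a=pose;c,s=np.cos(a),np.sin(a);l,t,r,b=bb
    im=np.zeros(((b-t)*S,(r-l)*S),np.uint8)
    for P in parts:
        W=P@np.array([[c,-s,0],[s,c,0],[0,0,1]]).T+[x,y,z]
        uv=np.array([proj(p,w) for w in W]);uv=((uv-[l,t]+.5)*S-.5)
        cv2.fillConvexPoly(im,cv2.convexHull(np.round(uv*16).astype(np.int32)),1,shift=4)
    return cv2.resize(im.astype(np.float32),(r-l,b-t),interpolation=cv2.INTER_AREA)
def fit(name,views,x0,yaw=True):
    # views: list of (pic,mask)
    bbs=[]
    for p,m in views:
        ys,xs=np.nonzero(m);bbs.append((xs.min()-8,ys.min()-8,xs.max()+9,ys.max()+9))
    def cost(v):
        return sum(((render(p,MOD[name],v,bb)-m[bb[1]:bb[3],bb[0]:bb[2]])**2).sum()/m.sum() for (p,m),bb in zip(views,bbs))
    best=None
    for a in ((0,.4,.8,1.2,1.6,2.,2.4,2.8) if yaw else (0,)):
        sx=np.array([x0[0],x0[1],x0[2],a]);sim=np.vstack([sx]+[sx+d for d in np.diag([.008,.008,.008,.2])])
        r=minimize(cost,sx,method="Nelder-Mead",options=dict(initial_simplex=sim,xatol=1e-4,fatol=1e-4,maxiter=250))
        if best is None or r.fun<best.fun:best=r
    return best.x.round(4),round(best.fun,3)
def near(p,name,X):
    u=proj(p,X);c=[(np.hypot(*(np.argwhere(m["mask"]).mean(0)[::-1]-u)),m["mask"]) for m in masks_of(p,name)]
    c=[x for x in c if x[0]<14];return min(c,key=lambda t:t[0])[1] if c else None
E
python3 - <<'E'
from fit import *
T=read_camera("top");D=read_camera("side")
hs={n:cv2.cvtColor(p["color"],cv2.COLOR_RGB2HSV).astype(int) for n,p in(("t",T),("s",D))}
for n,X,yw in(("scraper",(.452,-.268,.02),1),("cap",(.427,.297,.018),0),("plate",(.508,.013,.002),0)):
    v=[(p,near(p,n,X)) for p in(T,D)];v=[(p,m) for p,m in v if m is not None]
    print(n,len(v),fit(n,v,(X[0],X[1],0),yw),[fit(n,[q],(X[0],X[1],0),yw) for q in v])
# plate mask by colour in top + chips
l,t,r,b=235,160,305,225
h=hs["t"][t:b,l:r];chip=((h[...,0]>5)&(h[...,0]<28)&(h[...,1]>70)).astype(np.uint8)
h2=cv2.cvtColor(T["color"],cv2.COLOR_RGB2HSV)
for z,(pp,box_,hh) in enumerate(((T,(246,172,296,216),hs["t"]),(D,(231,213,278,232),hs["s"]))):
    l,t,r,b=box_;h=hh[t:b,l:r];ch=((h[...,0]>5)&(h[...,0]<25)&(h[...,1]>85)).astype(np.uint8)
    n,_,st,c=cv2.connectedComponentsWithStats(ch)
    for i in range(1,n):
        if st[i,4]>2: print("chip",z,st[i,4],(c[i]+[l,t]).round(1),onz(pp,c[i]+[l,t],.010).round(4))
pm=masks_of(T,"jam_jar")
for m in pm:
    if abs(m["bbox"][0]-246)<4: print("plate via top mask",fit("plate",[(T,m["mask"])],(.508,.013,0),0),fit("plate",[(T,m["mask"]),(D,near(D,"plate",(.508,.013,0)))],(.508,.013,0),0))
E
```

```text
scraper 2 (array([ 4.6360e-01, -2.7190e-01, -1.3000e-03,  3.7548e+00]), np.float64(0.48)) [(array([ 0.4745, -0.282 , -0.0675,  3.7203]), np.float64(0.039)), (array([ 0.4657, -0.2828, -0.0013,  1.1004]), np.float64(0.21))]
cap 2 (array([ 0.4348,  0.3018,  0.002 , -0.2262]), np.float64(0.092)) [(array([ 0.4343,  0.301 ,  0.0053, -0.2585]), np.float64(0.045)), (array([ 0.4424,  0.2698, -0.0157, -0.0904]), np.float64(0.024))]
plate 2 (array([0.5069, 0.0172, 0.0021, 0.0958]), np.float64(0.193)) [(array([ 0.507 ,  0.0173, -0.0023,  0.108 ]), np.float64(0.041)), (array([5.087e-01, 1.380e-02, 5.000e-04, 1.031e-01]), np.float64(0.146))]
chip 0 17 [256.2 198.1] [0.4898 0.0565 0.01  ]
chip 0 18 [266.8 201.7] [0.4796 0.0256 0.01  ]
chip 0 13 [274.  205.3] [0.4694 0.0049 0.01  ]
chip 1 27 [265.3 220.4] [0.4738 0.0169 0.01  ]
chip 1 13 [257.2 225.8] [0.4884 0.0582 0.01  ]
```

```bash
python3 - <<'E'
from fit import *
T=read_camera("top");D=read_camera("side")
out=[];V=[]
for p,(l,t,r,b) in((T,(352,190,392,230)),(D,(266,165,306,205))):
    h=cv2.cvtColor(p["color"],cv2.COLOR_RGB2HSV).astype(int)
    m=np.zeros(h.shape[:2],bool);m[t:b,l:r]=((h[...,0]<18)&(h[...,1]>150))[t:b,l:r]
    n,lab,st,c=cv2.connectedComponentsWithStats(m.astype(np.uint8),connectivity=4)
    print([(s[4],s[:4].tolist()) for s in st[1:]])
    i=1+np.argmax(st[1:,4]);mm=lab==i
    V.append((p,mm))
    out.append((p,(l,t,r,b),mm))
g=fit("scraper",V,(.455,-.27,0),1);print(g,[fit("scraper",[v],(.455,-.27,0)) for v in V])
ims=[]
for p,(l,t,r,b),mm in out:
    k=10;im=cv2.resize(cv2.cvtColor(p["color"],cv2.COLOR_RGB2BGR)[t:b,l:r],None,fx=k,fy=k,interpolation=cv2.INTER_NEAREST)
    rd=(cv2.resize(render(p,MOD["scraper"],g[0],(l,t,r,b)),None,fx=k,fy=k)>.5).astype(np.uint8)
    for M,col in((rd,(0,255,0)),(cv2.resize(mm[t:b,l:r].astype(np.uint8),None,fx=k,fy=k,interpolation=0),(255,0,0))):
        cs,_=cv2.findContours(M,0,2);cv2.drawContours(im,cs,-1,col,1)
    ims.append(im)
cv2.imwrite("pics/o1.png",np.hstack(ims))
E
```

```text
[(np.int32(196), [363, 197, 18, 22])]
[(np.int32(356), [277, 168, 24, 24])]
(array([ 0.4637, -0.2723,  0.0041,  0.5709]), np.float64(0.553)) [(array([ 0.4679, -0.2755, -0.0183,  3.7008]), np.float64(0.094)), (array([ 0.4675, -0.32  , -0.0118,  3.8023]), np.float64(0.376))]
```

View pics/o1.png

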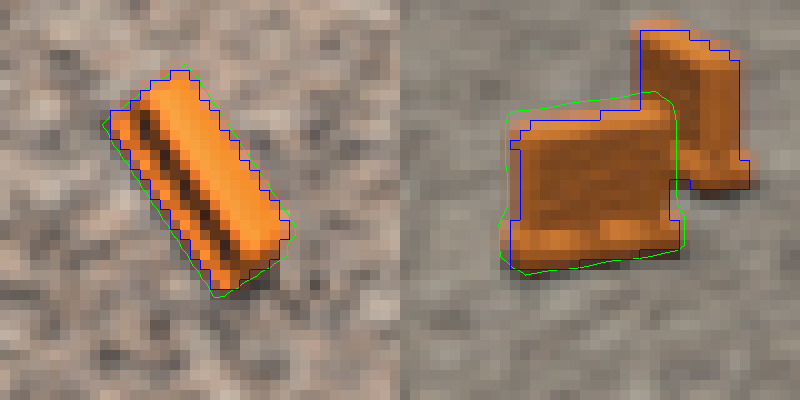

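The top view shows the four orange blocks. The leftmost is at about px (372,208), the plate at (271,193), with its chips on the near side, and the cap at (170,216). In the overlay the fitted scraper model matches in both views, giving about (0.464, -0.273) with yaw 0.565. I'm moving now.

Emit:
drive_tool(rows=[[0, 0, 0, 0.03, -0.0228, 0, 1], [0, 0, 0, 0.03, -0.0228, 0, 1], [0, 0, 0, 0.03, -0.0228, 0, 1], [0, 0, 0, 0.03, -0.0228, 0, 1], [0, 0, 0, 0.03, -0.0228, 0, 1], [0, 0, 0, 0.03, -0.0228, 0, 1], [0, 0, 0, 0.03, -0.0228, 0, 1], [0, 0, 0, 0.03, -0.0228, 0, 1]])

```text
time: 2.22
tool_pos: [0.4308, -0.3376, 0.2502]
tcp_rot: [3.062, 0.7, 0.001]
wrist_force: [0.6, -0.0, -0.0]
width: 1.0
grip_force: 0.0
```

Emit:
drive_tool(rows=[[0, 0, 0, 0.03, -0.0228, 0, 1], [0, 0, 0, 0.03, -0.0228, 0, 1], [0, 0, -6.65, 0, 0, 0, 1], [0, 0, 0, 0, 0, 0, 1]])

```text
time: 2.55
tool_pos: [0.4654, -0.2701, 0.2503]
tcp_rot: [3.013, 0.888, 0.001]
wrist_force: [-0.5, 0.1, -0.2]
width: 0.999
grip_force: 0.0
```

```bash
cat >> h.py <<'E'
from scipy.spatial.transform import Rotation as Ro
def go(x,y,z,yaw):
    "tool-frame turn and shift (in the current frame) needed to reach world pose, tool down, tool x at yaw"
    s=status.read_state();R=Ro.from_rotvec(s["tcp_rot"]);p=np.array(s["tool_pos"])
    G=Ro.from_matrix([[np.cos(yaw),np.sin(yaw),0],[np.sin(yaw),-np.cos(yaw),0],[0,0,-1]])
    print("t",round(s["time"],2),"pos",p.round(4),"yaw",np.arctan2(*R.as_matrix()[[1,0],0]).round(4),"turn",np.rad2deg((R.inv()*G).as_rotvec()).round(2),"shift",R.inv().apply(np.array([x,y,z])-p).round(4),"F",np.round(s["wrist_force"],1),"w",round(s["width"],3),"g",round(s["grip_force"],1))
E
python3 - <<'E'
from h import *
go(.464,-.273,.043,.565)
E
```

```text
t 2.55 pos [ 0.4654 -0.2701  0.2503] yaw 0.5729 turn [ 0.03 -0.01  0.45] shift [-0.0028  0.0015  0.2073] F [-0.5  0.1 -0.2] w 0.999 g 0.0
```

Emit:
drive_tool(rows=[[0, 0, 0.4, -0.0028, 0.0015, 0.0373, 1], [0, 0, 0, 0, 0, 0.04, 1], [0, 0, 0, 0, 0, 0.04, 1], [0, 0, 0, 0, 0, 0.04, 1], [0, 0, 0, 0, 0, 0.03, 1], [0, 0, 0, 0, 0, 0.02, 1], [0, 0, 0, 0, 0, 0, 1]])

```text
time: 3.13
tool_pos: [0.4585, -0.2734, 0.0375]
tcp_rot: [-3.014, -0.859, 0.011]
wrist_force: [-0.8, 0.4, 0.3]
width: 1.003
grip_force: 0.0
```

Emit:
drive_tool(rows=[[0, 0, 0, 0, 0, 0, 0], [0, 0, 0, 0, 0, 0, 0], [0, 0, 0, 0, 0, 0, 0], [0, 0, 0, 0, 0, 0, 0], [0, 0, 0, 0, 0, 0, 0], [0, 0, 0, 0, 0, 0, 0], [0, 0, 0, 0, 0, 0, 0], [0, 0, 0, 0, 0, 0, 0]], force=50)

```text
time: 3.8
tool_pos: [0.4637, -0.2754, 0.0441]
tcp_rot: [3.018, 0.866, 0.002]
wrist_force: [-1.2, -0.1, 6.6]
width: 0.172
grip_force: 51.1
```

Emit:
drive_tool(rows=[[0, 0, 0, 0, 0, 0, 0], [0, 0, 0, 0, 0, 0, 0], [0, 0, 0, 0, 0, 0, 0], [0, 0, 0, 0, 0, 0, 0]])

```text
time: 4.13
tool_pos: [0.4637, -0.2754, 0.0441]
tcp_rot: [3.018, 0.866, 0.002]
wrist_force: [-0.3, 0.3, 5.8]
width: 0.178
grip_force: 51.1
```

```bash
python3 - <<'E'
from fit import *
go(.4805,.083,.12,-.377)
D=read_camera("side");T=read_camera("top")
a=cv2.cvtColor(D["color"],cv2.COLOR_RGB2BGR)[110:230,200:340];b=cv2.cvtColor(T["color"],cv2.COLOR_RGB2BGR)[150:270,300:440]
cv2.imwrite("pics/g1.png",cv2.resize(np.hstack([a,b]),(798,342),interpolation=cv2.INTER_CUBIC))
# stud: dark blob on the plate in both views
pts=[]
for p,(l,t,r,bb) in((T,(262,184,282,202)),(D,(244,208,264,226))):
    g=cv2.cvtColor(p["color"],cv2.COLOR_RGB2HSV)[t:bb,l:r].astype(int);m=(g[...,2]<115)&(g[...,1]<90)
    n,lab,st,c=cv2.connectedComponentsWithStats(m.astype(np.uint8));i=1+np.argmax(st[1:,4]);print(st[i]+[l,t,0,0,0],(c[i]+[l,t]).round(1));
for X in((.507,.017,.031),(.507,.017,.004)): print(proj(T,X).round(1),proj(D,X).round(1))
E
```

```text
t 4.13 pos [ 0.4637 -0.2754  0.0441] yaw 0.559 turn [ 0.07 -0.08 53.63] shift [ 0.2043 -0.2948 -0.0763] F [-0.3  0.3  5.8] w 0.178 g 51.1
[267 189   8   8  33] [270.4 192.2]
[251 213   9  10  50] [254.5 218. ]
[269.7 191. ] [253.7 213.1]
[270.1 192.8] [254.  221.8]
```

View pics/g1.png

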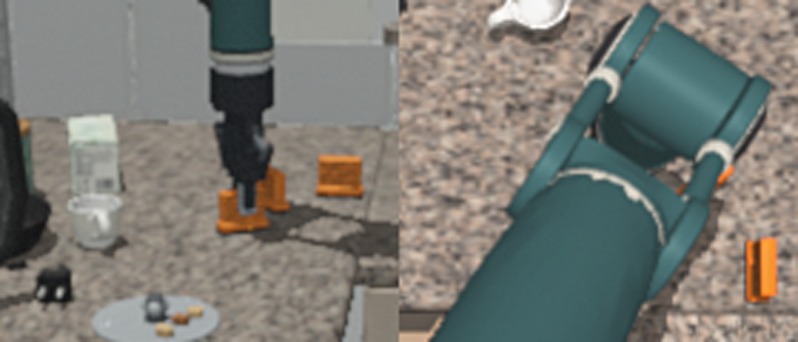

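The scraper is held (opening about 15 mm). I'm lifting it and turning it to the plate's yaw.

Emit:
drive_tool(rows=[[0, 0, 0, 0, 0, -0.03, 0], [0, 0, 6.7, 0, 0, -0.03, 0], [0, 0, 6.7, 0, 0, -0.02, 0], [0, 0, 6.7, 0, 0, 0, 0], [0, 0, 6.7, 0, 0, 0, 0], [0, 0, 6.7, 0, 0, 0, 0], [0, 0, 6.7, 0, 0, 0, 0], [0, 0, 6.7, 0, 0, 0, 0]])

```text
time: 4.9
tool_pos: [0.4627, -0.2746, 0.1225]
tcp_rot: [-3.114, 0.416, 0.0]
wrist_force: [-0.3, 0.1, -0.4]
width: 0.176
grip_force: 50.0
```

Emit:
drive_tool(rows=[[0, 0, 6.7, 0, 0, 0, 0], [0, 0, 0, 0, 0, 0, 0], [0, 0, 0, 0, 0, 0, 0]])

```text
time: 5.15
tool_pos: [0.4628, -0.2747, 0.1225]
tcp_rot: [-3.087, 0.583, 0.0]
wrist_force: [-0.3, -0.2, -1.8]
width: 0.176
grip_force: 50.0
```

```bash
cat >> h.py <<'E'
PC=np.array([.507,.016]);PY=-.377
def pl(px,py): c,s=np.cos(PY),np.sin(PY);return PC+[c*px-s*py,s*px+c*py]
E
python3 - <<'E'
from h import *
print(pl(-.049,.053));go(*pl(-.049,.053),.11,PY)
E
```

```text
[0.48095215 0.08331649]
t 5.15 pos [ 0.4628 -0.2747  0.1225] yaw -0.3733 turn [-0.    0.02  0.21] shift [-0.1136 -0.3399  0.0126] F [-0.3 -0.2 -1.8] w 0.176 g 50.0
```

Emit:
drive_tool(rows=[[0, 0, 0, -0.0126, -0.0377, 0, 0], [0, 0, 0, -0.0126, -0.0377, 0, 0], [0, 0, 0, -0.0126, -0.0377, 0, 0], [0, 0, 0, -0.0126, -0.0377, 0, 0], [0, 0, 0, -0.0126, -0.0377, 0, 0], [0, 0, 0, -0.0126, -0.0377, 0, 0], [0, 0, 0, -0.0126, -0.0377, 0, 0], [0, 0, 0, -0.0126, -0.0377, 0, 0]])

```text
time: 5.82
tool_pos: [0.4798, 0.0445, 0.1229]
tcp_rot: [-3.087, 0.583, -0.001]
wrist_force: [1.3, -0.6, -2.0]
width: 0.179
grip_force: 50.0
```

Emit:
drive_tool(rows=[[0, 0, 0, -0.0126, -0.0377, 0, 0], [0, 0, 0, 0, 0, 0.01, 0], [0, 0, 0, 0, 0, 0, 0], [0, 0, 0, 0, 0, 0, 0]])

```text
time: 6.15
tool_pos: [0.4813, 0.0823, 0.1119]
tcp_rot: [3.086, -0.583, -0.003]
wrist_force: [-0.3, -0.4, -0.4]
width: 0.181
grip_force: 50.1
```

```bash
python3 - <<'E'
from h import *
go(*pl(-.049,.053),.0495,PY)
D=read_camera("side")
cv2.imwrite("pics/w1.png",cv2.resize(cv2.cvtColor(D["color"],cv2.COLOR_RGB2BGR)[150:270,190:330],(700,600),interpolation=cv2.INTER_CUBIC))
print([proj(D,(*pl(a,b),.004)).round(1) for a,b in((-.019,.042),(-.079,.042),(-.019,.064))])
E
```

```text
t 6.15 pos [0.4813 0.0823 0.1119] yaw -0.3734 turn [0.09 0.1  0.21] shift [-0.0006 -0.0009  0.0624] F [-0.3 -0.4 -0.4] w 0.181 g 50.1
[array([251.3, 228. ]), array([269.4, 232.3]), array([246.8, 230.8])]
```

View pics/w1.png

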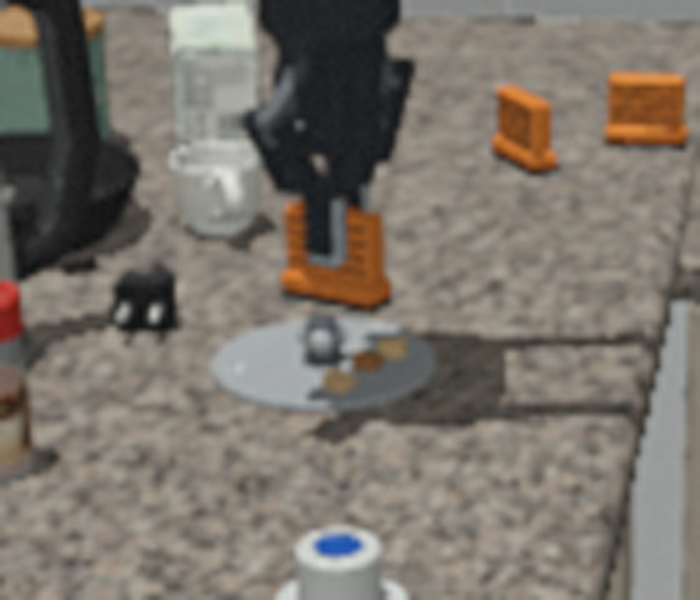

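```bash
python3 - <<'E'
from h import *
D=read_camera("side");T=read_camera("top")
s=status.read_state();p=s["tool_pos"];z=p[2]-.044
c,sn=np.cos(-.3734),np.sin(-.3734)
for q in((.03,.011),(-.03,.011)):
    print(proj(D,(p[0]+c*q[0]-sn*q[1],p[1]+sn*q[0]+c*q[1],z)).round(1),proj(D,(p[0]+c*q[0]-sn*q[1],p[1]+sn*q[0]+c*q[1],z+.014)).round(1))
h=cv2.cvtColor(D["color"],cv2.COLOR_RGB2HSV).astype(int);m=((h[...,0]<18)&(h[...,1]>150));m[:,:235]=0;m[:,280:]=0;m[:185]=0;m[214:]=0
ys,xs=np.nonzero(m);print(xs.min(),xs.max(),ys.min(),ys.max())
for y in range(200,213): 
    r=np.nonzero(m[y])[0]; print(y,r.min() if len(r) else 0,r.max() if len(r) else 0,end="; ")
E
```

```text
[245.5 208.7] [245.3 203.9]
[264.  212.7] [263.9 207.8]
247 267 190 211
200 248 265; 201 248 265; 202 248 265; 203 248 265; 204 247 265; 205 247 265; 206 247 267; 207 247 267; 208 249 267; 209 254 266; 210 259 265; 211 263 264; 212 0 0;
```

Emit:
drive_tool(rows=[[0, 0, 0.2, 0, 0, 0.025, 0], [0, 0, 0, 0, 0, 0.02, 0], [0, 0, 0, 0, 0, 0.012, 0], [0, 0, 0, 0, 0, 0.004, 0], [0, 0, 0, 0, 0, 0, 0], [0, 0, 0, 0, 0, 0, 0]])

```text
time: 6.8
tool_pos: [0.4828, 0.0816, 0.0522]
tcp_rot: [-3.084, 0.596, -0.001]
wrist_force: [-0.1, 0.6, -2.0]
width: 0.173
grip_force: 50.1
```

Emit:
drive_tool(rows=[[0, 0, 0, -0.0015, 0, 0.003, 0], [0, 0, 7, 0, 0, 0, 0], [0, 0, 0, 0.0012, 0.0099, 0, 0], [0, 0, 0, 0.0012, 0.0099, 0, 0], [0, 0, 0, 0.0012, 0.0099, 0, 0], [0, 0, 0, 0.0012, 0.0099, 0, 0], [0, 0, 0, 0, 0, 0, 0]])

```text
time: 7.38
tool_pos: [0.4648, 0.0441, 0.0486]
tcp_rot: [3.042, -0.781, -0.001]
wrist_force: [-1.1, 1.0, -1.9]
width: 0.174
grip_force: 50.0
```

```bash
cat >> h.py <<'E'
def inpl():
    s=status.read_state();d=s["tool_pos"][:2]-PC;c,sn=np.cos(PY),np.sin(PY);print("plate xy",np.round([c*d[0]+sn*d[1],-sn*d[0]+c*d[1]],4))
E
python3 - <<'E'
from h import *
inpl();go(*pl(-.049,0),.0488,PY)
D=read_camera("side");T=read_camera("top")
a=cv2.cvtColor(D["color"],cv2.COLOR_RGB2BGR)[185:245,210:300];b=cv2.cvtColor(T["color"],cv2.COLOR_RGB2BGR)[165:225,230:320]
cv2.imwrite("pics/w2.png",cv2.resize(np.vstack([a,b]),(450*1,600),interpolation=cv2.INTER_CUBIC))
E
```

```text
plate xy [-0.0496  0.0106]
t 7.38 pos [0.4648 0.0441 0.0486] yaw -0.5026 turn [ 0.05  0.04 -7.2 ] shift [ 0.0019  0.0104 -0.0002] F [-1.1  1.  -1.9] w 0.174 g 50.0
```

View pics/w2.png

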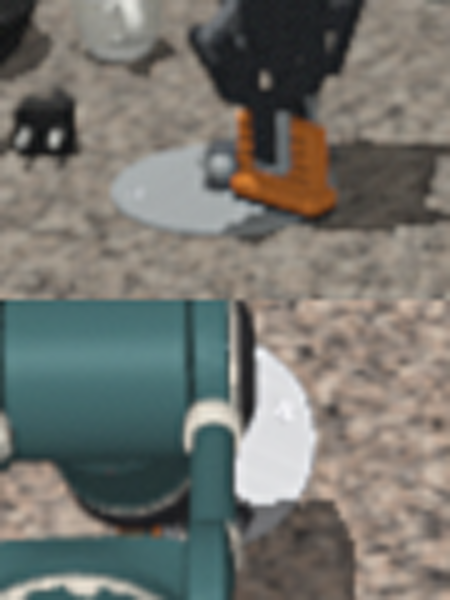

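The scraper is beside the stud and no chip has been left behind it. The sweep continues.

Emit:
drive_tool(rows=[[0, 0, 0, 0.0012, 0.0099, 0, 0], [0, 0, 0, 0.0012, 0.0099, 0, 0], [0, 0, 0, 0.0012, 0.0099, 0, 0], [0, 0, 0, 0.0012, 0.0099, 0, 0], [0, 0, 0, 0.0012, 0.0099, 0, 0], [0, 0, 0, 0.0012, 0.0099, 0, 0], [0, 0, 0, 0.0012, 0.0099, 0, 0], [0, 0, 0, 0.0012, 0.0099, 0, 0]])

```text
time: 8.15
tool_pos: [0.4358, -0.0292, 0.0486]
tcp_rot: [3.043, -0.781, -0.0]
wrist_force: [-0.1, -0.1, -0.9]
width: 0.178
grip_force: 50.1
```

Emit:
drive_tool(rows=[[0, 0, 0, 0.0012, 0.0099, 0, 0], [0, 0, 0, 0, 0, 0, 0]])

```text
time: 8.32
tool_pos: [0.4317, -0.0389, 0.0485]
tcp_rot: [3.042, -0.783, -0.001]
wrist_force: [0.0, 0.4, -1.4]
width: 0.178
grip_force: 50.0
```

```bash
python3 - <<'E'
from h import *
inpl();go(*pl(-.049,-.1),.0488,PY)
D=read_camera("side");T=read_camera("top")
a=cv2.cvtColor(D["color"],cv2.COLOR_RGB2BGR)[165:245,210:320];b=cv2.cvtColor(T["color"],cv2.COLOR_RGB2BGR)[165:245,230:340]
cv2.imwrite("pics/w3.png",cv2.resize(np.vstack([a,b]),(412,600),interpolation=cv2.INTER_CUBIC))
E
```

```text
plate xy [-0.0499 -0.0787]
t 8.32 pos [ 0.4317 -0.0389  0.0485] yaw -0.5037 turn [ 0.04  0.03 -7.26] shift [ 0.0035  0.021  -0.0003] F [ 0.   0.4 -1.4] w 0.178 g 50.0
```

View pics/w3.png

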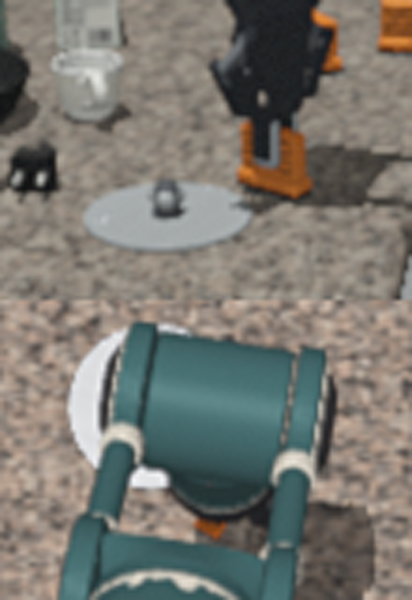

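Emit:
drive_tool(rows=[[0, 0, 0, 0, 0, -0.03, 0], [0, 0, 0, 0, 0, -0.03, 0], [0, 0, 0, 0.0188, 0.0264, 0, 0], [0, 0, 0, 0.0188, 0.0264, 0, 0], [0, 0, 0, 0.0188, 0.0264, 0, 0], [0, 0, 0, 0.0188, 0.0264, 0, 0], [0, 0, 0, 0.0188, 0.0264, 0, 0], [0, 0, 0, 0, 0, 0, 0]])

```text
time: 9.08
tool_pos: [0.4535, -0.2031, 0.1097]
tcp_rot: [3.04, -0.784, 0.006]
wrist_force: [0.3, -0.0, -0.7]
width: 0.177
grip_force: 49.9
```

```bash
python3 - <<'E'
from h import *
go(.45,-.2,.045,-.5037)
D=read_camera("side");T=read_camera("top")
a=cv2.cvtColor(D["color"],cv2.COLOR_RGB2BGR)[165:245,210:320];b=cv2.cvtColor(T["color"],cv2.COLOR_RGB2BGR)[165:245,230:340]
cv2.imwrite("pics/w4.png",cv2.resize(np.vstack([a,b]),(412,600),interpolation=cv2.INTER_CUBIC))
for n,p,(l,t,r,bb) in(("t",T,(230,165,340,245)),("s",D,(210,165,320,245))):
    h=cv2.cvtColor(p["color"],cv2.COLOR_RGB2HSV)[t:bb,l:r].astype(int);m=((h[...,0]>5)&(h[...,0]<25)&(h[...,1]>105)&(h[...,2]>110)).astype(np.uint8)
    k,_,st,c=cv2.connectedComponentsWithStats(m)
    for i in range(1,k):
        if st[i,4]>5:
            X=onz(p,c[i]+[l,t],.006);print(n,st[i,4],(c[i]+[l,t]).round(1),X.round(3),np.hypot(*(X[:2]-PC)).round(3))
E
```

```text
t 9.08 pos [ 0.4535 -0.2031  0.1097] yaw -0.5048 turn [ 0.09 -0.26 -0.06] shift [-0.0048 -0.0012  0.0647] F [ 0.3 -0.  -0.7] w 0.177 g 49.9
t 31 [302.6 218.1] [ 0.434 -0.078  0.006] 0.119
s 266 [289.4 173.8] [ 0.475 -0.453  0.006] 0.47
s 111 [315.4 171.4] [ 0.38  -0.495  0.006] 0.527
s 8 [285. 210.] [ 0.432 -0.081  0.006] 0.123
```

View pics/w4.png

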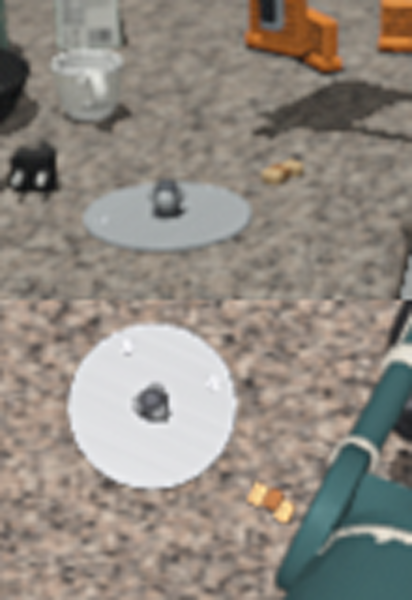

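All three chips lie on the worktop about 0.11–0.13 m from the stud and the plate is clean. Next I set the scraper down and release it.

Emit:
drive_tool(rows=[[0, 0, 0, 0, 0, 0.03, 0], [0, 0, 0, 0, 0, 0.02, 0], [0, 0, 0, 0, 0, 0.01, 0], [0, 0, 0, 0, 0, 0.004, 0], [0, 0, 0, 0, 0, 0.001, 0], [0, 0, 0, 0, 0, 0, 0]])

```text
time: 9.68
tool_pos: [0.4516, -0.1973, 0.0442]
tcp_rot: [-3.043, 0.779, 0.0]
wrist_force: [0.5, 0.5, -0.2]
width: 0.179
grip_force: 50.3
```

Emit:
drive_tool(rows=[[0, 0, 0, 0, 0, 0.001, 0], [0, 0, 0, 0, 0, 0, 0], [0, 0, 0, 0, 0, 0, 1], [0, 0, 0, 0, 0, 0, 1], [0, 0, 0, 0, 0, 0, 1], [0, 0, 0, 0, 0, 0, 1], [0, 0, 0, 0, 0, 0, 1], [0, 0, 0, 0, 0, 0, 1]])

```text
time: 10.35
tool_pos: [0.4514, -0.1983, 0.0426]
tcp_rot: [-3.043, 0.781, 0.0]
wrist_force: [-0.3, -0.0, -0.3]
width: 0.991
grip_force: 0.0
```

Emit:
drive_tool(rows=[[0, 0, 0, 0, 0, 0, 1], [0, 0, 0, 0, 0, -0.02, 1], [0, 0, 0, 0, 0, -0.04, 1], [0, 0, 0, 0, 0, -0.04, 1], [0, 0, 0, 0, 0, -0.04, 1], [0, 0, 0, 0, 0, 0, 1]])

```text
time: 10.85
tool_pos: [0.4566, -0.201, 0.1919]
tcp_rot: [3.04, -0.78, 0.024]
wrist_force: [2.0, -1.5, 0.5]
width: 1.001
grip_force: 0.0
```

```bash
python3 - <<'E'
from fit import *
go(.4348,.3018,.2,0)
T=read_camera("top");D=read_camera("side")
v=[(p,near(p,"cap",(.435,.302,.018))) for p in(T,D)]
print([m is not None for p,m in v],fit("cap",v,(.435,.30,0),0))
# blue dot triangulation
pts=[]
for p in(T,D):
    h=cv2.cvtColor(p["color"],cv2.COLOR_RGB2HSV).astype(int);m=((h[...,0]>105)&(h[...,0]<130)&(h[...,1]>150)).astype(np.uint8)
    k,_,st,c=cv2.connectedComponentsWithStats(m);i=1+np.argmax(st[1:,4]);print(st[i],c[i]);pts.append(c[i])
print("dot",tri(T,pts[0],D,pts[1]),onz(T,pts[0],.035),onz(D,pts[1],.035))
h=masks_of(T,"scraper");print([(np.round(m["bbox"]),round(m["score"],2)) for m in h])
E
```

```text
t 10.85 pos [ 0.4566 -0.201   0.1919] yaw -0.5024 turn [  0.19  -0.88 -28.78] shift [-0.261  -0.4302 -0.0119] F [ 2.  -1.5  0.5] w 1.001 g 0.0
[True, True] (array([ 0.4361,  0.3016,  0.0017, -0.0494]), np.float64(0.11))
[165 211   7   7  33] [168.18181818 214.18181818]
[254 258   8   3  21] [257.38095238 258.85714286]
dot (array([0.43531862, 0.30151889, 0.03544287]), np.float64(0.0018000809152189763)) [0.43628685 0.30178492 0.035     ] [0.434566   0.30086695 0.035     ]
[(array([423., 231., 428., 257.]), 0.76), (array([342., 205., 350., 225.]), 0.62), (array([396., 204., 417., 224.]), 0.53), (array([384., 276., 408., 290.]), 0.52)]
```

Emit:
drive_tool(rows=[[0, 0, -6.5, 0, 0, 0, 1], [0, 0, -6.5, 0, 0, 0, 1], [0, 0, -6.5, 0, 0, 0, 1], [0, 0, -6.5, 0, 0, 0, 1], [0, 0, -6.5, 0, 0, 0, 1], [0, 0, -6.5, 0, 0, 0, 1], [0, 0, -6.5, 0, 0, 0, 1], [0, 0, -6.5, 0, 0, 0, 1]])

```text
time: 11.77
tool_pos: [0.45, -0.1977, 0.1801]
tcp_rot: [-3.073, -0.64, 0.006]
wrist_force: [-0.1, 0.3, 0.7]
width: 0.993
grip_force: 0.0
```

Emit:
drive_tool(rows=[[0, 0, 0, 0, 0, 0, 1]])

```text
time: 11.85
tool_pos: [0.4501, -0.1977, 0.1803]
tcp_rot: [-3.074, -0.636, 0.006]
wrist_force: [-0.2, 0.4, 0.1]
width: 1.001
grip_force: 0.0
```

```bash
python3 - <<'E'
from h import *
go(.4355,.3015,.19,.4)
E
```

```text
t 11.85 pos [ 0.4501 -0.1977  0.1803] yaw 0.408 turn [-0.2   0.17  0.46] shift [ 0.1847 -0.464  -0.0086] F [-0.2  0.4  0.1] w 1.001 g 0.0
```

Emit:
drive_tool(rows=[[-0.2, 0.17, 0.4, 0.0142, -0.0357, 0, 1], [0, 0, 0, 0.0142, -0.0357, 0, 1], [0, 0, 0, 0.0142, -0.0357, 0, 1], [0, 0, 0, 0.0142, -0.0357, 0, 1], [0, 0, 0, 0.0142, -0.0357, 0, 1], [0, 0, 0, 0.0142, -0.0357, 0, 1], [0, 0, 0, 0.0142, -0.0357, 0, 1], [0, 0, 0, 0.0142, -0.0357, 0, 1]])

```text
time: 12.52
tool_pos: [0.4437, 0.1106, 0.1807]
tcp_rot: [3.078, 0.615, 0.002]
wrist_force: [1.1, -0.2, -0.3]
width: 1.0
grip_force: 0.0
```

Emit:
drive_tool(rows=[[0, 0, 0, 0.0142, -0.0357, 0, 1], [0, 0, 0, 0.0142, -0.0357, 0, 1], [0, 0, 0, 0.0142, -0.0357, 0, 1], [0, 0, 0, 0.0142, -0.0357, 0, 1], [0, 0, 0, 0.0142, -0.0357, 0, 1], [0, 0, 0, 0, 0, 0.04, 1], [0, 0, 0, 0, 0, 0.02, 1], [0, 0, 0, 0, 0, 0, 1]])

```text
time: 13.18
tool_pos: [0.4367, 0.299, 0.115]
tcp_rot: [3.073, 0.618, -0.013]
wrist_force: [-0.5, -0.8, -1.2]
width: 1.001
grip_force: 0.0
```

Emit:
drive_tool(rows=[[0, 0, 0, 0, 0, 0, 1], [0, 0, 0, 0, 0, 0, 1]])

```text
time: 13.35
tool_pos: [0.4418, 0.3007, 0.1219]
tcp_rot: [3.077, 0.618, 0.005]
wrist_force: [-0.0, -0.5, 1.0]
width: 1.0
grip_force: 0.0
```

```bash
python3 - <<'E'
from h import *
go(.4355,.3015,.029,.4)
E
```

```text
t 13.35 pos [0.4418 0.3007 0.1219] yaw 0.3965 turn [ 0.2  -0.15 -0.2 ] shift [-0.0057 -0.0035  0.0929] F [-0.  -0.5  1. ] w 1.0 g 0.0
```

Emit:
drive_tool(rows=[[0.2, -0.15, -0.2, -0.0057, -0.0035, 0, 1], [0, 0, 0, 0, 0, 0.035, 1], [0, 0, 0, 0, 0, 0.025, 1], [0, 0, 0, 0, 0, 0.015, 1], [0, 0, 0, 0, 0, 0, 1], [0, 0, 0, 0, 0, 0, 1], [0, 0, 0, 0, 0, 0, 1]])

```text
time: 13.93
tool_pos: [0.4365, 0.3026, 0.0488]
tcp_rot: [-3.077, -0.626, -0.006]
wrist_force: [0.3, -0.2, 0.7]
width: 1.001
grip_force: 0.0
```

```bash
python3 - <<'E'
from h import *
go(.4355,.3015,.029,.4)
E
```

```text
t 13.93 pos [0.4365 0.3026 0.0488] yaw 0.4011 turn [-0.04 -0.22  0.06] shift [-0.0014  0.0007  0.0198] F [ 0.3 -0.2  0.7] w 1.001 g 0.0
```

Emit:
drive_tool(rows=[[0, -0.2, 0, -0.0014, 0.0007, 0.01, 1], [0, 0, 0, 0, 0, 0.007, 1], [0, 0, 0, 0, 0, 0.0025, 1], [0, 0, 0, 0, 0, 0, 1], [0, 0, 0, 0, 0, 0, 1]])

```text
time: 14.35
tool_pos: [0.4337, 0.3006, 0.0269]
tcp_rot: [3.078, 0.627, -0.006]
wrist_force: [0.5, -0.0, -0.6]
width: 1.001
grip_force: 0.0
```

Emit:
drive_tool(rows=[[0, 0, 0, 0, 0, 0, 0], [0, 0, 0, 0, 0, 0, 0], [0, 0, 0, 0, 0, 0, 0], [0, 0, 0, 0, 0, 0, 0], [0, 0, 0, 0, 0, 0, 0], [0, 0, 0, 0, 0, 0, 0], [0, 0, 0, 0, 0, 0, 0], [0, 0, 0, 0, 0, 0, 0]], force=90)

```text
time: 15.02
tool_pos: [0.4346, 0.3012, 0.0279]
tcp_rot: [3.078, 0.627, -0.002]
wrist_force: [-0.3, 0.5, 5.7]
width: 0.447
grip_force: 90.8
```

```bash
python3 - <<'E'
from h import *
go(.4355,.3015,.029,.4)
E
```

```text
t 15.02 pos [0.4346 0.3012 0.0279] yaw 0.4019 turn [-0.01  0.09  0.11] shift [ 0.0009  0.     -0.0011] F [-0.3  0.5  5.7] w 0.447 g 90.8
```

Emit:
drive_tool(rows=[[0, 0, 0, 0, 0, -0.02, 0], [0, 0, 0, 0, 0, -0.03, 0], [0, 0, 0, 0, 0, -0.03, 0], [0, 0, 0, 0, 0, 0, 0], [0, 0, 0, 0, 0, 0, 0]])

```text
time: 15.43
tool_pos: [0.4354, 0.3016, 0.109]
tcp_rot: [-3.078, -0.627, -0.001]
wrist_force: [-0.8, 0.2, -0.6]
width: 0.448
grip_force: 90.4
```

```bash
python3 - <<'E'
from h import *
go(*PC,.108,.4)
E
```

```text
t 15.43 pos [0.4354 0.3016 0.109 ] yaw 0.4017 turn [-0.04 -0.06  0.1 ] shift [-0.0458  0.2908  0.0007] F [-0.8  0.2 -0.6] w 0.448 g 90.4
```

Emit:
drive_tool(rows=[[0, 0, 0, -0.0057, 0.0363, 0, 0], [0, 0, 0, -0.0057, 0.0363, 0, 0], [0, 0, 0, -0.0057, 0.0363, 0, 0], [0, 0, 0, -0.0057, 0.0363, 0, 0], [0, 0, 0, -0.0057, 0.0363, 0, 0], [0, 0, 0, -0.0057, 0.0363, 0, 0], [0, 0, 0, -0.0057, 0.0363, 0, 0], [0, 0, 0, -0.0057, 0.0363, 0, 0]])

```text
time: 16.1
tool_pos: [0.504, 0.014, 0.1051]
tcp_rot: [-3.078, -0.627, 0.011]
wrist_force: [0.4, 0.2, -1.2]
width: 0.448
grip_force: 90.5
```

Emit:
drive_tool(rows=[[0, 0, 0, 0, 0, 0, 0], [0, 0, 0, 0, 0, 0, 0], [0, 0, 0, 0, 0, 0, 0]])

```text
time: 16.35
tool_pos: [0.5042, 0.0157, 0.1055]
tcp_rot: [-3.078, -0.625, 0.01]
wrist_force: [-0.1, -0.1, -1.5]
width: 0.451
grip_force: 90.6
```

```bash
python3 - <<'E'
from h import *
go(*PC,.07,.4);s=status.read_state();p=s["tool_pos"]
D=read_camera("side")
cv2.imwrite("pics/c1.png",cv2.resize(cv2.cvtColor(D["color"],cv2.COLOR_RGB2BGR)[160:240,200:310],(770,560),interpolation=cv2.INTER_CUBIC))
uz=p[2]-.0279
h=cv2.cvtColor(D["color"],cv2.COLOR_RGB2HSV).astype(int)
for dz in(0,.006):
  for dx in(-.032,.032): print(proj(D,(p[0]+dx,p[1],uz+dz)).round(1),end=" ")
for y in range(196,212,1): print(y,h[y,238:272,2].tolist())
E
```

```text
t 16.35 pos [0.5042 0.0157 0.1055] yaw 0.4005 turn [-0.11  0.36  0.03] shift [0.0029 0.0009 0.0355] F [-0.1 -0.1 -1.5] w 0.451 g 90.6
[265.2 198.2] [243.2 197.3] [265.2 196.2] [243.1 195.3] 196 [90, 67, 59, 65, 91, 182, 210, 210, 206, 176, 147, 149, 150, 152, 140, 127, 113, 107, 110, 115, 117, 122, 122, 118, 118, 117, 122, 127, 131, 132, 131, 125, 120, 115]
197 [72, 64, 75, 111, 128, 194, 215, 212, 208, 192, 175, 169, 164, 158, 150, 136, 126, 130, 130, 129, 125, 124, 120, 120, 122, 124, 125, 128, 137, 144, 138, 123, 118, 119]
198 [72, 77, 116, 144, 145, 169, 193, 206, 211, 206, 202, 198, 196, 194, 191, 162, 135, 129, 124, 123, 121, 121, 125, 128, 127, 126, 119, 127, 137, 148, 149, 144, 143, 140]
199 [80, 83, 131, 147, 144, 143, 155, 175, 188, 193, 200, 207, 215, 217, 220, 209, 198, 165, 131, 132, 132, 131, 133, 133, 126, 122, 120, 128, 138, 145, 151, 155, 158, 155]
200 [113, 108, 130, 139, 139, 147, 154, 151, 149, 157, 169, 180, 191, 196, 197, 197, 196, 170, 144, 141, 141, 141, 141, 142, 139, 137, 137, 139, 141, 140, 146, 154, 161, 158]
201 [136, 132, 136, 138, 138, 144, 149, 146, 14
[... 1150 characters left out ...]
0, 151, 158, 161, 156, 156]
208 [143, 146, 140, 135, 132, 131, 131, 141, 145, 140, 136, 145, 150, 148, 140, 137, 148, 155, 156, 152, 142, 141, 147, 152, 153, 137, 118, 109, 113, 118, 124, 121, 118, 122]
209 [136, 143, 139, 130, 129, 132, 129, 129, 132, 129, 123, 123, 132, 144, 146, 143, 143, 145, 149, 154, 148, 145, 153, 140, 120, 92, 69, 71, 75, 75, 76, 75, 76, 83]
210 [137, 137, 131, 128, 130, 138, 137, 127, 122, 115, 116, 125, 139, 152, 150, 139, 133, 136, 145, 153, 150, 145, 146, 130, 113, 86, 68, 75, 78, 72, 74, 77, 81, 83]
211 [146, 137, 127, 121, 129, 139, 144, 137, 136, 126, 129, 138, 149, 153, 140, 131, 137, 142, 150, 158, 159, 153, 141, 120, 107, 87, 75, 76, 74, 72, 76, 77, 76, 78]
```

View pics/c1.png

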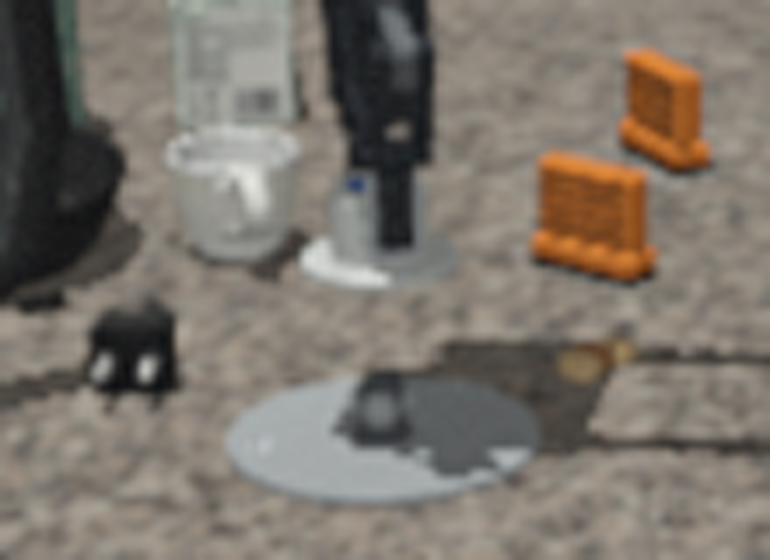

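Emit:
drive_tool(rows=[[-0.1, 0.36, 0, 0.0018, 0, 0.015, 0], [0, 0, 0, 0, 0, 0.015, 0], [0, 0, 0, 0, 0, 0.01, 0], [0, 0, 0, 0, 0, 0.005, 0], [0, 0, 0, 0, 0, 0, 0], [0, 0, 0, 0, 0, 0, 0]])

```text
time: 16.9
tool_pos: [0.5072, 0.017, 0.0621]
tcp_rot: [3.077, 0.629, 0.004]
wrist_force: [0.6, -0.1, 0.1]
width: 0.45
grip_force: 90.6
```

```bash
python3 - <<'E'
from h import *
go(.506,.016,.0319,.4);print(status.read_state()["torque"].round(2))
E
```

```text
t 16.9 pos [0.5072 0.017  0.0621] yaw 0.403 turn [ 0.08 -0.14  0.17] shift [-0.0015  0.0004  0.0302] F [ 0.6 -0.1  0.1] w 0.45 g 90.6
[ 0.01  0.   -0.04]
```

Emit:
drive_tool(rows=[[0, 0, 0, -0.0008, 0, 0.004, 0], [0, 0, 0, 0, 0, 0.004, 0], [0, 0, 0, 0, 0, 0.002, 0], [0, 0, 0, 0, 0, 0, 0], [0, 0, 0, 0, 0, 0, 0]])

```text
time: 17.32
tool_pos: [0.5067, 0.016, 0.0523]
tcp_rot: [3.077, 0.626, 0.005]
wrist_force: [0.2, 0.4, -0.2]
width: 0.444
grip_force: 90.6
```

```bash
python3 - <<'E'
from h import *
go(.506,.016,.0319,.4);print(status.read_state()["torque"].round(2))
E
```

```text
t 17.32 pos [0.5067 0.016  0.0523] yaw 0.4016 turn [ 0.1  -0.18  0.09] shift [-0.0007 -0.0004  0.0204] F [ 0.2  0.4 -0.2] w 0.444 g 90.6
[-0.    0.05 -0.01]
```

Emit:
drive_tool(rows=[[0, 0, 0, 0, 0, 0.002, 0], [0, 0, 0, 0, 0, 0.002, 0], [0, 0, 0, 0, 0, 0.002, 0], [0, 0, 0, 0, 0, 0, 0]])

```text
time: 17.65
tool_pos: [0.5066, 0.0162, 0.0471]
tcp_rot: [3.078, 0.626, 0.004]
wrist_force: [-2.5, 0.9, 8.6]
width: 0.447
grip_force: 91.6
```

Emit:
drive_tool(rows=[[0, 0, 0, 0, 0, 0.002, 0], [0, 0, 0, 0, 0, 0.002, 0], [0, 0, 0, 0, 0, 0, 0]])

```text
time: 17.9
tool_pos: [0.5062, 0.016, 0.0419]
tcp_rot: [3.078, 0.627, 0.004]
wrist_force: [-0.1, -0.3, -0.8]
width: 0.446
grip_force: 91.6
```

Emit:
drive_tool(rows=[[0, 0, 0, 0, 0, 0.002, 0], [0, 0, 0, 0, 0, 0.002, 0], [0, 0, 0, 0, 0, 0, 0]])

```text
time: 18.15
tool_pos: [0.5053, 0.0161, 0.0363]
tcp_rot: [3.078, 0.627, 0.001]
wrist_force: [1.4, 0.3, -13.6]
width: 0.446
grip_force: 91.8
```

Force rose to 8.6 N, then dropped and reversed, so the cap has clicked. I keep pressing.

Emit:
drive_tool(rows=[[0, 0, 0, 0, 0, 0.002, 0], [0, 0, 0, 0, 0, 0.002, 0], [0, 0, 0, 0, 0, 0, 0]])

```text
time: 18.4
tool_pos: [0.5072, 0.016, 0.0342]
tcp_rot: [3.077, 0.627, 0.006]
wrist_force: [-1.3, 0.3, -3.3]
width: 0.445
grip_force: 93.0
```

Emit:
drive_tool(rows=[[0, 0, 0, 0, 0, 0.002, 0], [0, 0, 0, 0, 0, 0.001, 0], [0, 0, 0, 0, 0, 0, 0]])

```text
time: 18.65
tool_pos: [0.5075, 0.016, 0.032]
tcp_rot: [3.077, 0.627, 0.007]
wrist_force: [-2.0, -0.6, 2.0]
width: 0.448
grip_force: 93.5
```

Emit:
drive_tool(rows=[[0, 0, 0, 0, 0, 0.002, 0], [0, 0, 0, 0, 0, 0.002, 0], [0, 0, 0, 0, 0, 0, 0], [0, 0, 0, 0, 0, 0, 0]], force=110)

```text
time: 18.98
tool_pos: [0.5077, 0.0161, 0.0319]
tcp_rot: [3.077, 0.627, 0.005]
wrist_force: [-15.7, -0.4, 35.7]
width: 0.446
grip_force: 112.0
```

Emit:
drive_tool(rows=[[0, 0, 0, 0, 0, 0.001, 0], [0, 0, 0, 0, 0, 0, 0], [0, 0, 0, 0, 0, 0, 0], [0, 0, 0, 0, 0, 0, 0]])

```text
time: 19.32
tool_pos: [0.5077, 0.016, 0.0319]
tcp_rot: [3.077, 0.627, 0.005]
wrist_force: [-18.5, -0.8, 42.7]
width: 0.443
grip_force: 113.0
```

Emit:
drive_tool(rows=[[0, 0, 0, -0.001, 0, -0.0015, 0], [0, 0, 0, 0, 0, 0, 0], [0, 0, 0, 0, 0, 0, 0], [0, 0, 0, 0, 0, 0, 0], [0, 0, 0, 0, 0, 0, 0], [0, 0, 0, 0, 0, 0, 0], [0, 0, 0, 0, 0, 0, 0], [0, 0, 0, 0, 0, 0, 0]])

```text
time: 19.98
tool_pos: [0.5076, 0.016, 0.0319]
tcp_rot: [3.078, 0.626, 0.009]
wrist_force: [-10.1, 1.2, 27.9]
width: 0.444
grip_force: 111.2
```

```bash
python3 - <<'E'
from h import *
go(*PC,.0319,.4)
D=read_camera("side")
cv2.imwrite("pics/f1.png",cv2.resize(cv2.cvtColor(D["color"],cv2.COLOR_RGB2BGR)[160:240,200:310],(770,560),interpolation=cv2.INTER_CUBIC))
E
```

```text
t 19.98 pos [0.5076 0.016  0.0319] yaw 0.4017 turn [ 0.12 -0.31  0.09] shift [-0.0006 -0.0002  0.    ] F [-10.1   1.2  27.9] w 0.444 g 111.2
```

View pics/f1.png

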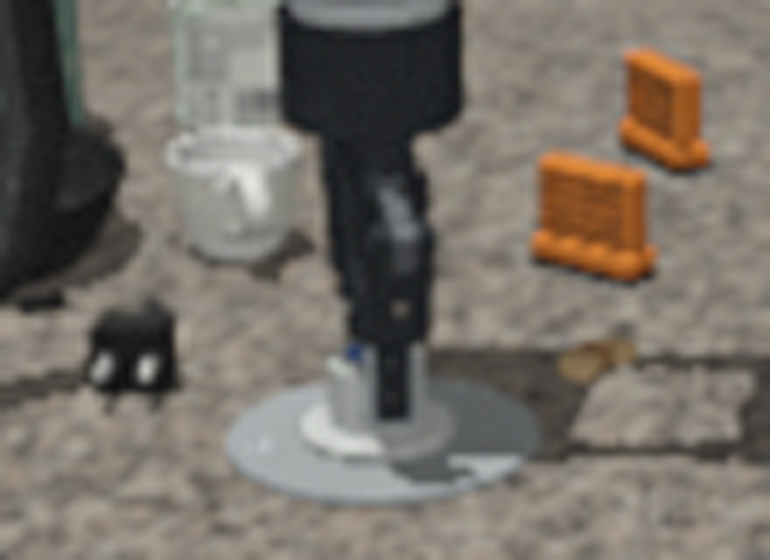

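The cap sits flush on the plate at crop (378,425), pressed with about 28 N and still gripped. The chips and the scraper are clear of the plate, so I'm handing in.

```bash
python3 -c "
from workcell import workorder
print(workorder.finish_job())"
```

```text
the job is handed in; nothing more can be done
None
```

I handed the job in at about 20 s of the 72 s allowed, and no verdict came back: the chips are off the plate, the scraper is set aside, and the cap is snapped flush on the stud with the gripper still pressing it at about 28 N.

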